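# Seat the D-bored arm on a wooden kit robot

### The arm

A 6-joint arm with a two-finger parallel gripper is mounted at the origin on the work surface. World frame = base frame: x ahead of the robot, y to its left, z up, the work surface at z = 0. Lengths are in mm, angles in rad, forces in N, time in s.
With the tool pointing down it reaches from about 350 to 775 mm from the base axis. Payload 7.3 kg.
Tool frame: the origin (TCP) lies at the very end of the fingers, on their centre line; the grasp point (between the pads) lies 19 mm behind it (bot.grip_point_offset is the distance from the TCP to the grasp point, in mm); z points along the fingers, y is the line along which they close (so a half turn about z gives the same grasp; the last joint's range is limited). The gripper opens to 92 mm and grips with 3 to 60 N. Pads are 19 mm wide; open, the fingers measure 130 mm over their backs; the gripper's body (75 mm by 190 mm) begins 47 mm behind the grasp point.
Start: joints at [1.047, 0.342, 1.524, -0, 1.275, -0.146], TCP at [193.649, 488.004, 194.541] pointing down, gripper open.
Joint ranges: [-2.53, 2.53], [-0.77, 2.02], [0.04, 2.7], [-1, 4.14], [0.28, 2.66], [-3.11, 3.11]. Speed limits (rad/s): [2.57, 2.57, 3.14, 3.14, 3.14, 3.14].

### API

Orientations are given as [roll, pitch, yaw] about the fixed x, y, z axes, in that order (R = Rz(yaw) Ry(pitch) Rx(roll)).
In Python, from plant import bot gives the robot as it stands. The module is installed in compiled form; this text tells all that it offers.
- The arm moves only by the shell command python3 -m jog 'ROWS' [OPENING]. ROWS is JSON, a list of rows, each a list of 6 numbers: the shift along the tool's x, y, z in mm, then the turn, a rotation vector about the tool's x, y, z in rad. In form: [[dx, dy, dz, rx, ry, rz], ...]. A call has 1 to 12 rows; each row shifts and turns the commanded pose from where the row before left it, along the tool's axes as they then stand; what a row does not reach is not made up. A row lasts 1/10 s, in which the tool goes at most 50 mm and 8.59 degrees, less where a joint would pass 70% of its speed; a pose out of reach is approached as far as the arm can. A call with a gripper value outside its range is refused whole. OPENING is the opening in per cent of the stroke, from 0 (shut) to 100 (fully open), set as the call begins (- or left out, the last holds). The fingers move at their own pace and stop on an object; the grip force is fixed at half the most. Time passes only in rows, so rows that do not move let the fingers close. It gives the time, the measured TCP pose, the force, the opening and the grip force at its end, in the units of the state.
- bot.get_obs(): the state, without advancing time (a new reading comes with each control period).
- bot.capture(name): name is "scene" or "top" or "wrist"; returns the picture (420x560x3 uint8, red, green, blue); there is no depth.
- bot.camera_model(name): a dict with "fx", "fy", "cx", "cy" (pixels), "position" and "orientation" of the camera in the world; the wrist camera has in their place "T_tool_cam" (4x4, takes a point from camera to tool coordinates, whose origin is the TCP and whose axes are the flange's). Camera axes: x right, y down, z forward; pixel columns grow to the right and rows downward; lengths in mm; the calibration is good to about 2 mm. The wrist camera is an equidistant fisheye: a pixel r from the principal point sees the ray r / f radians off the axis. A picture is of the moment at which its call begins: read the wrist's pose just before it. camera_model takes no time and is no camera call.
- bot.close_job(): hands the job in; it is judged then, once.
Trained networks look in the newest picture that a camera, given by its name, has taken for a name from the list of things; names that differ only in an ending like _2 or _b are one class to them, and where a whole thing is asked for, a point or a joint stands for the part that bears it (a point fixed in the world has none). Each returns a list of dicts, best first, with "p" (0 to 1); they miss things now and then, are a little off and sometimes report something else, mostly with a low value. They report only what shows in the picture. A call takes as long as a camera call. They do not tell look-alikes from the thing itself.
- bot.outline_of(target, camera): "mask" (420x560 bool, what is visible of it) and "pixel" ([column, row] in pixels, amid what is visible of it).
The state is a dict: "time": time; "joint_positions": joint angles; "dq": joint speeds; "tau": joint torques, N m; "tool_pos": TCP position; "tcp_rot": TCP orientation; "contact_force": force on the tool from outside, world axes, zero at the start; "moment": the same for the moment, N m; "grip_width": finger opening in mm; "finger_force": force on a finger pad.
Only numpy, scipy, OpenCV 4.12 (cv2) and the standard library are available. Lean on these libraries where they do the work, as an engineer would, in place of code of your own. Each camera call takes 0.05 s, during which the arm holds its last target. There are 200 camera calls.

### The job

Fit the arm of the wooden kit robot: pick up the wooden link whose hole is D-shaped, turn it until the flat in its hole matches the flat of the D-shaped steel post on the robot's base board, and lower it over the post until it sits fully home, flat on the raised pad around the post. Let go of it. Leave the similar link with the plain round hole where it lies.

Things in the scene. Friction and masses are not known exactly. Their poses are not given: they have to be found in the camera images.
- dlink_mid (a point): Link with the D hole, to be fitted: wooden bar lying flat, 30 mm thick, 50 mm wide with parallel sides, one end rounded, reaching from 25 mm behind to 68 mm ahead of the hole's axis; 70 g. Point: on the hole's axis, half-way up. x: along the bar to its square end; z up. The upright through-hole is 32 mm across, cut by a flat 8 mm from the axis on its +x side. Grip across y, beside the hole.
- post_foot (a point): Foot of the D-shaped steel post: on its axis, at the top of the raised wooden pad (44 mm wide, 24 mm to -x, 48 to +x) the link rests on when home, 32 mm over the table. x: side of the post's flat; the link's x goes along it, 2 mm play. Post: 38 mm tall, 28 across, flat 6 from the axis, tapering above 18 to a 10 mm tip. Board: 18 high, 50 to +x, 115 to -x, 55 to each y; fittings lower than pad.
- spare_mid (a point): Look-alike to leave alone: a wooden link of the same 30 mm thickness and 50 mm width, but with a plain round 32 mm hole without a flat, and shorter: from 25 mm behind to 50 mm ahead of its hole. Point: on the hole's axis, half-way up. x: along the bar to its square end.
Things that resemble listed ones, but are neither listed nor needed, are in the scene too. Leave any black or pink look-alike of the part that bears dlink_mid alone.

How it is judged:
By the outcome, as a careful person would: the job done as asked, in the order asked, and still so for the second after the job is handed in, with the robot touching nothing.
It also fails if it takes over 38 s, if anything falls off the work surface, if the arm or the gripper's body presses on something with over 40 N, if the wrist force passes 120 N, or if a joint passes its speed limit or range.

## Working session

There is one attempt and no reset: what is moved stays moved. The work goes in short steps, Python scripts to look and compute and a shell command to move; the robot and the scene stay as the last step left them, time stands still between calls to the robot, and variables do not carry over. Pictures are saved under pics/ and viewed, at most 10 in all, crops included, and the job is handed in when it is done.

```bash
mkdir -p pics
cat > h.py <<'E'
import numpy as np, cv2
from plant import bot
def cam(n):
    m=bot.camera_model(n); return m
def snap(n,f=None):
    im=bot.capture(n)
    if f: cv2.imwrite('pics/'+f,im[:,:,::-1])
    return im
E
python3 - <<'E'
from h import *
for n in("scene","top","wrist"): print(n,bot.camera_model(n))
a=snap("top","top1.png");b=snap("scene","sc1.png")
for t in("dlink_mid","post_foot","spare_mid"):
  for c in("top","scene"):
    for d in bot.outline_of(t,c): print(t,c,round(d['p'],2),d['pixel'],d['mask'].sum())
print(bot.get_obs())
E
```

```text
scene {'fx': 460.49735347101785, 'fy': 460.49735347101785, 'cx': 296.8269859160091, 'cy': 209.476283180734, 'position': array([1312.53825279,  227.98933358,  744.85774205]), 'orientation': array([-2.2662257 ,  0.00546966,  1.94141112])}
top {'fx': 483.19972843058616, 'fy': 483.19972843058616, 'cx': 274.24224448330506, 'cy': 209.09470566036134, 'position': array([ 420.33409553,  -68.79585783, 1068.73504927]), 'orientation': array([-3.00690853,  0.01653515, -1.55916351])}
wrist {'fx': 325.19226210127806, 'fy': 325.19226210127806, 'cx': 283.1230520443717, 'cy': 210.61764391218438, 'T_tool_cam': array([[-1.30677536e-03, -9.63119841e-01, -2.69069627e-01,
         7.15523366e+01],
       [ 9.99999141e-01, -1.28536176e-03, -2.55758430e-04,
         1.11228487e-01],
       [-9.95257922e-05, -2.69069731e-01,  9.63120693e-01,
        -1.90781771e+02],
       [ 0.00000000e+00,  0.00000000e+00,  0.00000000e+00,
         1.00000000e+00]])}
dlink_mid top 0.93 [282.1, 145.4] 906
dlink_mid top 0.8 [410.2, 229.0] 1059
dlink_mid top 0.72 [408.6, 166.5] 1010
dlink_mid top 0.67 [336.1, 176.3] 908
dlink_
[... 375 characters left out ...]
1, 188.2] 561
{'time': 0.4, 'joint_positions': array([ 1.04698107e+00,  3.42114634e-01,  1.52422594e+00, -7.46653887e-06,
        1.27540865e+00, -1.45999950e-01]), 'dq': array([-0.00029952,  0.00044199, -0.00133872, -0.00048873, -0.00015804,
       -0.00054013]), 'tau': array([-4.54727933e-04, -4.30716741e+01, -2.44194657e+01,  7.17249303e-02,
        5.02798345e-02, -6.96738812e-05]), 'tool_pos': array([193.62518748, 487.9387879 , 194.43693807]), 'tcp_rot': array([-3.14143671e+00, -1.57115541e-05,  2.76377952e+00]), 'contact_force': array([ 0.65571284,  0.21372145, -0.68042859]), 'moment': array([-0.01054913, -0.02848937, -0.02869661]), 'finger_force': 0.0, 'grip_width': 91.75546351269688}
```

View pics/top1.png

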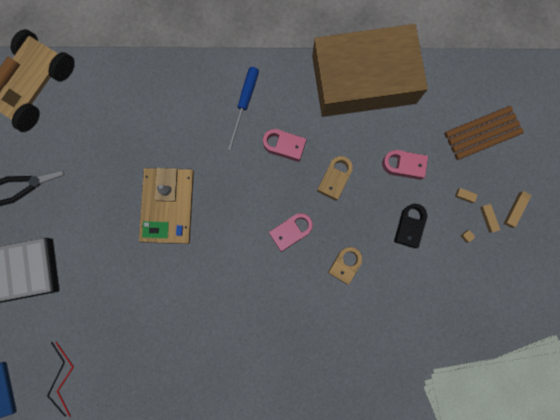

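View pics/sc1.png

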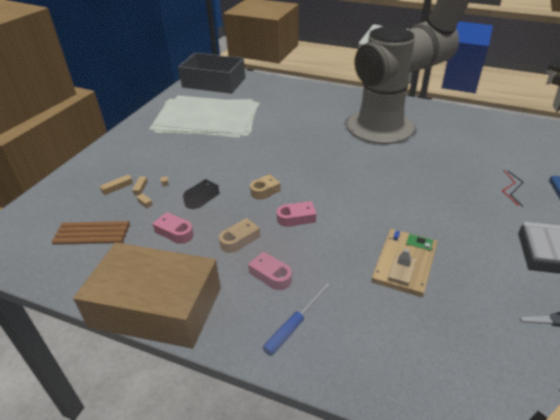

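The top view shows the wooden D-link at about (336,176) with its hole at the upper right. The round-hole spare is at (347,266), and the post at about (165,188) on the board with the pad pointing up. The others are pink or black decoys.

```bash
cat >> h.py <<'E'
from scipy.spatial.transform import Rotation as Ro
def tocam(n,obs=None):
    m=bot.camera_model(n)
    if n!='wrist': return m,Ro.from_euler('xyz',m['orientation']).as_matrix(),np.array(m['position'])
    T=m['T_tool_cam']; Rt=Ro.from_euler('xyz',obs['tcp_rot']).as_matrix()
    return m,Rt@T[:3,:3],Rt@T[:3,3]+obs['tool_pos']
def unproj(n,uv,z,obs=None):
    m,R,p=tocam(n,obs); uv=np.atleast_2d(uv).astype(float)
    a=(uv-[m['cx'],m['cy']])/m['fx']
    if n=='wrist':
        th=np.linalg.norm(a,axis=1,keepdims=True); d=np.hstack([np.sin(th)*a/np.maximum(th,1e-9),np.cos(th)])
    else: d=np.hstack([a,np.ones((len(a),1))])
    d=d@R.T; return p+d*((z-p[2])/d[:,2])[:,None]
def rectify(im,obs,z,c,yaw,half,s=4,n='wrist'):
    "orthophoto of plane z: image right = local x (yaw), image down = -local y, s px/mm"
    k=np.arange(-half,half,1/s); X,Y=np.meshgrid(k,-k)
    P=np.stack([c[0]+X*np.cos(yaw)-Y*np.sin(yaw),c[1]+X*np.sin(yaw)+Y*np.cos(yaw),np.full_like(X,z)],-1)
    m,R,p=tocam(n,obs); q=(P-p)@R; r=np.linalg.norm(q[...,:2],axis=-1)
    f=np.arctan2(r,q[...,2])/np.maximum(r,1e-9) if n=='wrist' else 1/q[...,2]
    return cv2.remap(im,(m['cx']+m['fx']*q[...,0]*f).astype('f4'),(m['cy']+m['fx']*q[...,1]*f).astype('f4'),cv2.INTER_CUBIC)
E
python3 - <<'E'
from h import *
g=lambda uv,z:unproj('top',uv,z)[0].round(1)
a=g((342,166),30);b=g((330,193),30);print('hole',a,'end',b,'yaw',np.arctan2(*(b-a)[1::-1]))
p=g((165,189),60);q=g((166,169),32);print('post',p,q,g((165,189),32))
for uv in((143,169),(194,169),(189,243),(139,243)):print(g(uv,18))
print('spare',g((350,260),30),'pinks',g((282,145),30),g((290,232),30))
E
```

```text
hole [ 657.6 -197.3   30. ] end [ 597.4 -170.9   30. ] yaw 2.728311132073353
post [597.8 182.4  60. ] [647.3 189.   32. ] [602.7 189.3  32. ]
[650. 244.  18.]
[650.9 129.9  18. ]
[486.2 135.2  18. ]
[485.  244.8  18. ]
spare [ 452.8 -212.9   30. ] pinks [703.9 -65.5  30. ] [511.4 -84.5  30. ]
```

```bash
python3 -m jog '[[-40.7,-10.8,3,0,0,0],[-40.7,-10.8,3,0,0,0],[-40.7,-10.8,3,0,0,0],[-40.7,-10.8,3,0,0,0],[-40.7,-10.8,3,0,0,0],[-40.7,-10.8,3,0,0,0],[-40.7,-10.8,3,0,0,0],[-40.7,-10.8,3,0,0,0],[-40.7,-10.8,3,0,0,0],[-40.7,-10.8,3,0,0,0],[-40.7,-10.8,3,0,0,0],[-40.7,-10.8,3,0,0,0]]' 100
python3 -m jog '[[0,0,0,0,0,0],[0,0,0,0,0,0],[0,0,0,0,0,0]]'
python3 - <<'E'
from h import *
o=bot.get_obs(); im=snap('wrist'); np.savez('post.npz',im=im,pos=o['tool_pos'],rot=o['tcp_rot'])
print(o['tool_pos'],o['tcp_rot'])
r=[rectify(im,o,z,(605,187),0,70,4)[:,:,::-1][:, :560] for z in(32,70)]
v=np.hstack([cv2.resize(x,(400,400)) for x in r]); cv2.imwrite('pics/p1.png',v)
E
```

```text
time: 1.6
tool_pos: [601.1, 186.2, 158.4]
tcp_rot: [3.141, 0.0, 2.764]
contact_force: [0.3, 1.1, 0.5]
grip_width: 91.8
finger_force: 0.0
time: 1.9
tool_pos: [599.0, 188.1, 158.5]
tcp_rot: [3.142, -0.001, 2.764]
contact_force: [-0.2, 0.9, 0.1]
grip_width: 91.8
finger_force: 0.0
[598.96823457 188.08325796 158.50105165] [ 3.14156620e+00 -7.50035513e-04  2.76444259e+00]
```

View pics/p1.png

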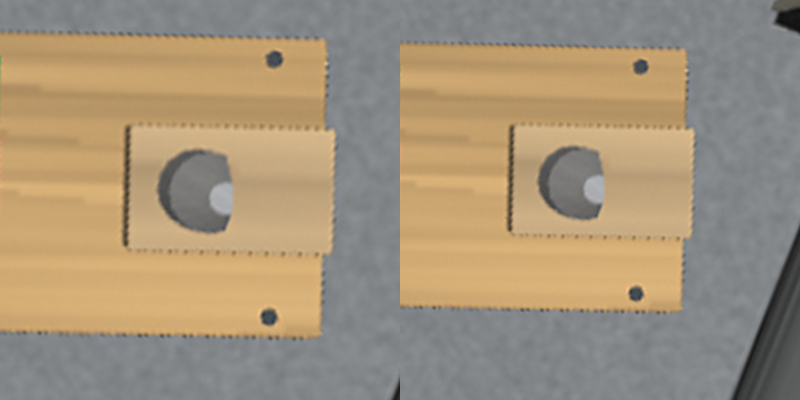

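The pad corners are at (127,125), (334,130), (331,254) and (125,249) in the left half. That measures 72x43 mm as specified. It puts the post axis at about (603.1, 190.8) with yaw about -0.02, and the tip seen at the z=70 plane agrees. Next is the link.

```bash
python3 -m jog '[[-16.3,-28,0,0,0,0],[-16.3,-28,0,0,0,0],[-16.3,-28,0,0,0,0],[-16.3,-28,0,0,0,0],[-16.3,-28,0,0,0,0],[-16.3,-28,0,0,0,0],[-16.3,-28,0,0,0,0],[-16.3,-28,0,0,0,0],[-16.3,-28,0,0,0,0],[-16.3,-28,0,0,0,0],[-16.3,-28,0,0,0,0],[-16.3,-28,0,0,0,0]]' 100
python3 -m jog '[[0,0,0,0,0,0],[0,0,0,0,0,0],[0,0,0,0,0,0]]'
python3 - <<'E'
from h import *
o=bot.get_obs(); im=snap('wrist')
print(o['tool_pos'],o['tcp_rot'])
x=rectify(im,o,30,(640,-190),2.73,70,4)[:,:,::-1]; cv2.imwrite('pics/l1.png',x)
for d in bot.outline_of('dlink_mid','wrist'): 
  c=max(cv2.findContours(d['mask'].astype('u1'),0,1)[0],key=len)[:,0]
  w=unproj('wrist',c,30,o)[:,:2]; print(d['p'],d['pixel'],cv2.minAreaRect(w.astype('f4')))
E
```

```text
time: 3.15
tool_pos: [657.8, -196.7, 159.2]
tcp_rot: [3.141, 0.001, 2.766]
contact_force: [0.1, -0.0, -0.2]
grip_width: 92.1
finger_force: 0.0
time: 3.45
tool_pos: [657.6, -195.2, 158.8]
tcp_rot: [3.141, -0.0, 2.766]
contact_force: [0.2, 0.1, -0.3]
grip_width: 91.6
finger_force: 0.0
[ 657.6448409  -195.18139773  158.82500902] [ 3.14103504e+00 -1.67881305e-04  2.76554194e+00]
0.91 [331.1, 27.2] ((519.5162353515625, -90.0235595703125), (50.97107696533203, 96.76937866210938), 34.179649353027344)
0.88 [115.0, 137.5] ((535.6987915039062, -340.5753479003906), (64.28314971923828, 92.26067352294922), 72.97319030761719)
0.86 [405.3, 193.9] ((709.0845336914062, -68.76043701171875), (99.16069030761719, 56.07191848754883), 72.76866912841797)
0.7 [164.2, 236.9] ((664.3120727539062, -329.4222412109375), (100.15983581542969, 53.56175994873047), 79.50784301757812)
0.63 [285.8, 165.3] ((638.0759887695312, -183.99154663085938), (51.239505767822266, 92.33234405517578), 64.25444793701172)
```

View pics/l1.png

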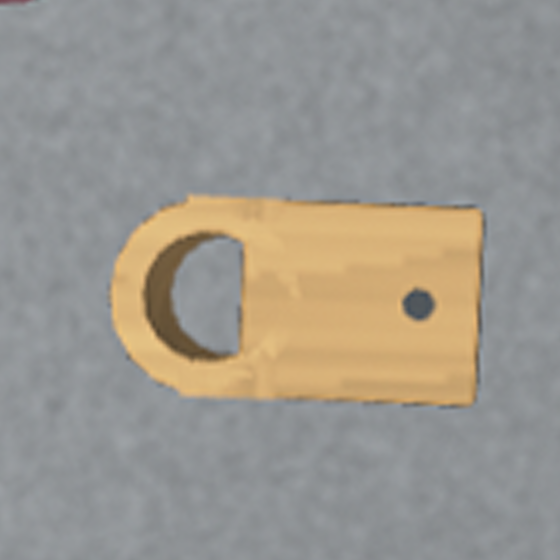

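The hole is D-shaped with its flat at x=243, the length is 92.5 mm and the width about 50 mm, so this is the right link. The hole axis is at about (657.6, -193.0) with yaw 2.692. I'll grip 8 mm ahead of the axis.

```bash
python3 -m jog '[[8.8,2.7,0,0,0,0.074],[0,0,25,0,0,0],[0,0,30,0,0,0],[0,0,30,0,0,0],[0,0,30,0,0,0],[0,0,20,0,0,0],[0,0,10,0,0,0],[0,0,5,0,0,0],[0,0,0,0,0,0],[0,0,0,0,0,0],[0,0,0,0,0,0]]' 100
```

```text
time: 4.65
tool_pos: [651.3, -191.6, 9.9]
tcp_rot: [3.141, 0.002, 2.69]
contact_force: [-0.4, -0.0, -0.1]
grip_width: 91.6
finger_force: 0.0
```

```bash
python3 -m jog '[[1.7,1.5,5,0,0,0],[0,0,0,0,0,0]]' 100
python3 -m jog '[[0,0,0,0,0,0],[0,0,0,0,0,0],[0,0,0,0,0,0],[0,0,0,0,0,0],[0,0,0,0,0,0],[0,0,0,0,0,0],[0,0,0,0,0,0],[0,0,0,0,0,0]]' 30
python3 -m jog '[[0,0,-10,0,0,0],[0,0,-40,0,0,0],[0,0,-40,0,0,0],[0,0,-30,0,0,0],[0,0,0,0,0,0],[0,0,0,0,0,0],[0,0,0,0,0,0]]' 30
```

```text
time: 4.85
tool_pos: [649.2, -188.8, 3.1]
tcp_rot: [3.141, -0.001, 2.69]
contact_force: [-0.4, -0.3, -0.7]
grip_width: 91.7
finger_force: 0.0
time: 5.65
tool_pos: [649.6, -189.2, 3.5]
tcp_rot: [3.141, -0.0, 2.69]
contact_force: [-0.7, -1.1, 0.0]
grip_width: 32.3
finger_force: 0.0
time: 6.35
tool_pos: [648.8, -188.9, 122.3]
tcp_rot: [-3.142, -0.002, 2.69]
contact_force: [-1.5, -0.7, -0.2]
grip_width: 27.8
finger_force: 0.0
```

The fingers closed past 50 mm with no force, so the grasp failed. I'll look.

Run:
```python
from h import *
o=bot.get_obs(); im=snap('wrist','w2.png'); print(o['tool_pos'],o['tcp_rot'],o['grip_width'],o['finger_force'])
```

```text
[ 648.78797555 -188.87538778  122.29631331] [-3.14153310e+00 -2.41108494e-03  2.68978876e+00] 27.77225949836082 0.0
```

View pics/w2.png

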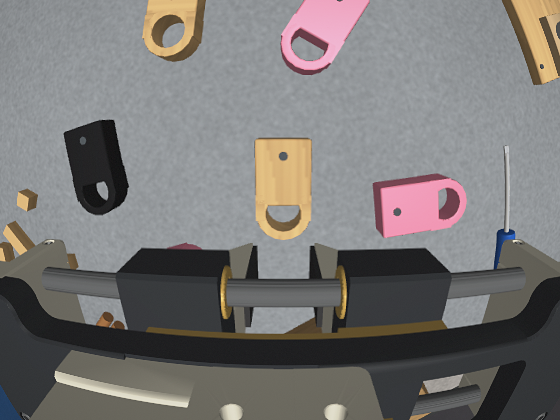

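Run:
```python
from h import *
o=bot.get_obs(); im=snap('wrist')
for d in bot.outline_of('dlink_mid','wrist'): 
  c=max(cv2.findContours(d['mask'].astype('u1'),0,1)[0],key=len)[:,0]
  for z in (30,): w=unproj('wrist',c,z,o)[:,:2]; print(d['p'],d['pixel'],cv2.minAreaRect(w.astype('f4')))
m,R,p=tocam('wrist',o)
for P in ([648.8,-188.9,122.3],[657.6,-193,30]):
  q=(np.array(P)-p)@R; r=np.hypot(*q[:2]); print(P,[m['cx']+m['fx']*np.arctan2(r,q[2])/r*q[0],m['cy']+m['fx']*np.arctan2(r,q[2])/r*q[1]])
im=snap('top'); x=cv2.resize(im[100:300,200:480,::-1],None,fx=2.8,fy=2.8); cv2.imwrite('pics/t3.png',x)
```

```text
0.93 [284.2, 184.4] ((637.2630004882812, -183.38990783691406), (50.75318145751953, 94.18785858154297), 64.04203796386719)
0.74 [318.0, 26.0] ((519.7335205078125, -90.32368469238281), (50.58688735961914, 95.47180938720703), 33.43126678466797)
0.68 [93.9, 167.0] ((535.9505615234375, -339.90411376953125), (66.48065185546875, 92.2281265258789), 74.1056137084961)
0.58 [418.5, 200.3] ((708.0128784179688, -68.91123962402344), (99.23101806640625, 56.94636917114258), 73.3111572265625)
[648.8, -188.9, 122.3] [np.float64(282.9462256739307), np.float64(239.12476673596217)]
[657.6, -193, 30] [np.float64(283.178957011355), np.float64(213.4948192791836)]
```

View pics/t3.png

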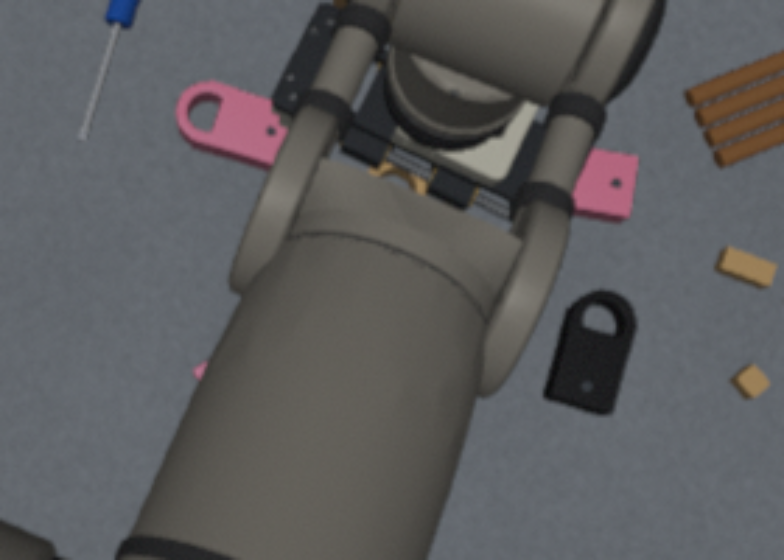

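The crop shows the link unmoved under the gripper, so the fingers went past it without touching. I'll check where the fingertips really are, with the TCP marked.

Run:
```python
from h import *
o=bot.get_obs(); w=bot.capture('wrist').copy(); s=bot.capture('scene').copy()
def proj(n,P):
  m,R,p=tocam(n,o); q=(np.array(P)-p)@R; r=np.hypot(*q[:2])
  f=np.arctan2(r,q[2])/r if n=='wrist' else 1/q[2]
  return np.array([m['cx'],m['cy']])+m['fx']*f*q[:2]
t=o['tool_pos']; Rt=Ro.from_euler('xyz',o['tcp_rot']).as_matrix()
a=cv2.resize(w[190:350,200:370],None,fx=2.3,fy=2.3,interpolation=2)
u=proj('scene',t).astype(int); x0,y0=u[0]-50,u[1]-60
b=cv2.resize(s[y0:y0+110,x0:x0+110],None,fx=3.5,fy=3.5,interpolation=2)
for P in [(0,0,0),(9.5,14,0),(-9.5,14,0),(9.5,14,-19),(9.5,-14,0)]:
  P=t+Rt@np.array(P)
  cv2.circle(a,tuple(((proj('wrist',P)-[200,190])*2.3).astype(int)),2,(255,0,0),-1)
  cv2.circle(b,tuple(((proj('scene',P)-[x0,y0])*3.5).astype(int)),2,(255,0,0),-1)
c=np.zeros((400,790,3),'u1'); c[:a.shape[0],:a.shape[1]]=a; c[:b.shape[0],400:400+b.shape[1]]=b
cv2.imwrite('pics/f4.png',c[:,:,::-1])
```

```text
(no output)
```

View pics/f4.png

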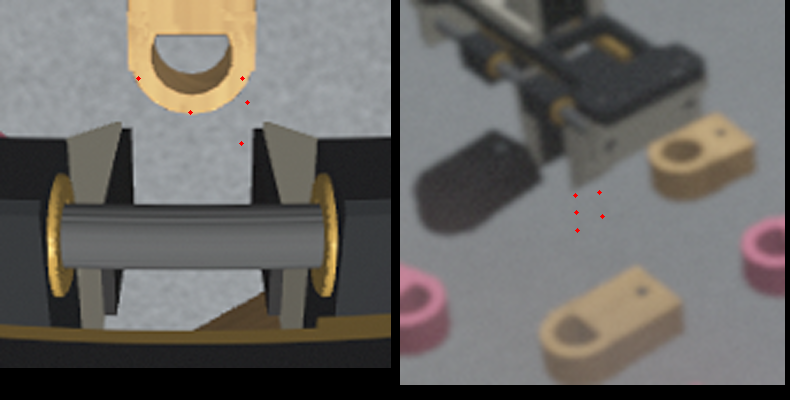

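Both views agree that the real fingertips end about 28 mm short of the reported TCP. That explains why they closed just above the 30 mm link. I'll open and descend further, watching the force.

```bash
python3 -c "from plant import bot;print(bot.grip_point_offset)"; python3 -m jog '[[0,0,0,0,0,0],[0,0,0,0,0,0],[0,0,0,0,0,0],[0,0,20,0,0,0],[0,0,30,0,0,0],[0,0,30,0,0,0],[0,0,25,0,0,0],[0,0,10,0,0,0],[0,0,5,0,0,0],[0,0,0,0,0,0],[0,0,0,0,0,0]]' 100
python3 -m jog '[[0,0,3,0,0,0],[0,0,3,0,0,0],[0,0,3,0,0,0],[0,0,3,0,0,0],[0,0,0,0,0,0],[0,0,0,0,0,0]]' 100
```

```text
18.8
time: 7.75
tool_pos: [650.6, -189.6, 5.0]
tcp_rot: [3.141, 0.002, 2.69]
contact_force: [-0.2, 0.2, 0.2]
grip_width: 91.5
finger_force: 0.0
time: 8.35
tool_pos: [649.6, -189.2, -8.6]
tcp_rot: [3.142, -0.0, 2.69]
contact_force: [0.1, -0.4, -0.7]
grip_width: 91.6
finger_force: 0.0
```

```bash
python3 -m jog '[[0,0,3,0,0,0],[0,0,3,0,0,0],[0,0,3,0,0,0],[0,0,2,0,0,0],[0,0,0,0,0,0]]' 100
python3 -m jog '[[0,0,0,0,0,0],[0,0,0,0,0,0],[0,0,0,0,0,0],[0,0,0,0,0,0],[0,0,0,0,0,0],[0,0,0,0,0,0],[0,0,0,0,0,0]]' 30
```

```text
time: 8.85
tool_pos: [649.4, -189.1, -20.0]
tcp_rot: [3.142, -0.001, 2.69]
contact_force: [-0.3, 0.1, 1.1]
grip_width: 92.1
finger_force: 0.0
time: 9.55
tool_pos: [649.6, -189.2, -19.5]
tcp_rot: [3.141, 0.0, 2.69]
contact_force: [0.5, 0.9, 0.5]
grip_width: 49.9
finger_force: 38.4
```

```bash
python3 -m jog '[[0,0,-10,0,0,0],[0,0,-30,0,0,0],[0,0,-40,0,0,0],[0,0,-30,0,0,0],[0,0,-10,0,0,0],[0,0,0,0,0,0]]' 30
python3 -m jog '[[10,16.3,0,0,0,0],[18.2,29.6,0,0,0,0],[18.2,29.6,0,0,0,0],[18.2,29.6,0,0,0,0],[18.2,29.6,0,0,0,0],[18.2,29.6,0,0,0,0],[18.2,29.6,0,0,0,0],[18.2,29.6,0,0,0,0],[18.2,29.6,0,0,0,0],[18.2,29.6,0,0,0,0],[18,29.6,0,0,0,0],[8,13,0,0,0,0]]' 30
python3 -m jog '[[0,0,0,0,0,0.07],[0,0,0,0,0,0.12],[0,0,0,0,0,0.12],[0,0,0,0,0,0.12],[0,0,0,0,0,0.12],[0,0,0,0,0,0.12],[0,0,0,0,0,0.12],[0,0,0,0,0,0.12],[0,0,0,0,0,0.12],[0,0,0,0,0,0.12],[0,0,0,0,0,0.12],[0,0,0,0,0,0.12]]' 30
python3 -m jog '[[0,0,0,0,0,0.12],[0,0,0,0,0,0.12],[0,0,0,0,0,0.12],[0,0,0,0,0,0.12],[0,0,0,0,0,0.12],[0,0,0,0,0,0.12],[0,0,0,0,0,0.12],[0,0,0,0,0,0.12],[0,0,0,0,0,0.12],[0,0,0,0,0,0.12],[0,0,0,0,0,0.08],[0,0,0,0,0,0.04]]' 30
python3 -m jog '[[0,0,0,0,0,0],[0,0,0,0,0,0],[0,0,0,0,0,0]]' 30
```

```text
time: 10.15
tool_pos: [650.4, -189.5, 102.4]
tcp_rot: [3.141, 0.003, 2.69]
contact_force: [0.3, 0.2, -1.3]
grip_width: 49.6
finger_force: 38.4
time: 11.35
tool_pos: [609.1, 194.5, 98.1]
tcp_rot: [-3.14, -0.004, 2.693]
contact_force: [0.3, -0.3, -0.1]
grip_width: 49.7
finger_force: 38.4
time: 12.55
tool_pos: [610.4, 190.6, 98.6]
tcp_rot: [-3.138, 0.002, 1.295]
contact_force: [0.5, -0.3, -0.3]
grip_width: 49.7
finger_force: 38.3
time: 13.75
tool_pos: [610.4, 190.6, 98.6]
tcp_rot: [3.141, 0.003, -0.023]
contact_force: [-0.0, -0.3, -0.5]
grip_width: 50.2
finger_force: 38.4
time: 14.05
tool_pos: [611.4, 190.7, 99.9]
tcp_rot: [3.141, 0.001, -0.019]
contact_force: [-0.1, -0.3, -0.7]
grip_width: 49.6
finger_force: 38.4
```

Run:
```python
from h import *
o=bot.get_obs(); im=snap('wrist')
v=[cv2.resize(rectify(im,o,z,(625,191),0,80,4),(400,400)) for z in(149.4,32)]
cv2.imwrite('pics/h5.png',np.hstack(v)[:,:,::-1])
```

```text
(no output)
```

View pics/h5.png

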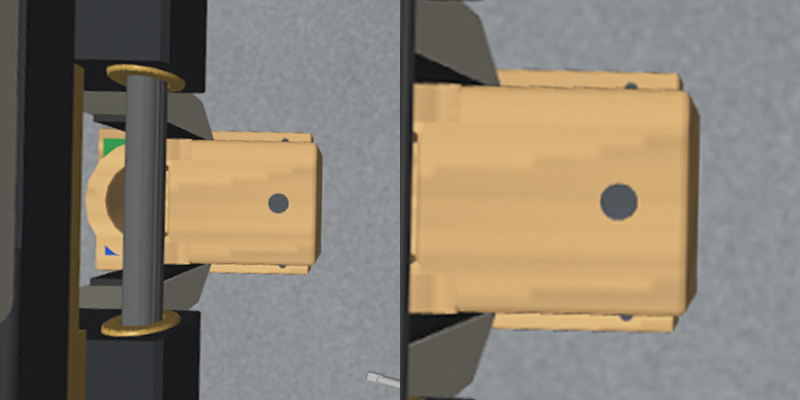

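The held link has its axis at about x=604.2, y=190.4. In the same view the board edge puts the post at about (604.5, 190.4), and the yaws match. I'll descend with force checks.

```bash
python3 -m jog '[[0.4,0,10,0,0,0],[0,0,20,0,0,0],[0,0,15,0,0,0],[0,0,7,0,0,0],[0,0,5,0,0,0],[0,0,5,0,0,0],[0,0,0,0,0,0]]' 30
python3 -m jog '[[0,0,4,0,0,0],[0,0,4,0,0,0],[0,0,0,0,0,0]]' 30
```

```text
time: 14.8
tool_pos: [612.2, 190.6, 38.2]
tcp_rot: [-3.142, 0.0, -0.02]
contact_force: [0.9, -0.5, -0.1]
grip_width: 50.0
finger_force: 38.4
time: 15.1
tool_pos: [611.9, 190.6, 30.0]
tcp_rot: [3.142, 0.001, -0.02]
contact_force: [-0.5, -0.4, -0.2]
grip_width: 49.9
finger_force: 38.4
```

```bash
python3 -m jog '[[0,0,3,0,0,0],[0,0,3,0,0,0],[0,0,3,0,0,0],[0,0,3,0,0,0],[0,0,2,0,0,0],[0,0,0,0,0,0],[0,0,0,0,0,0]]' 30
python3 -m jog '[[0,0,1.5,0,0,0],[0,0,1,0,0,0],[0,0,0,0,0,0]]' 30
```

```text
time: 15.8
tool_pos: [612.3, 190.7, 16.5]
tcp_rot: [-3.142, -0.0, -0.02]
contact_force: [0.3, 0.2, -0.1]
grip_width: 49.7
finger_force: 38.4
time: 16.1
tool_pos: [612.2, 190.7, 13.9]
tcp_rot: [-3.142, 0.0, -0.02]
contact_force: [-0.1, 0.5, -0.3]
grip_width: 50.2
finger_force: 38.4
```

```bash
python3 -m jog '[[0,0,0.8,0,0,0],[0,0,0.7,0,0,0],[0,0,0,0,0,0]]' 30; python3 -m jog '[[0,0,0.7,0,0,0],[0,0,0,0,0,0]]' 30
```

```text
time: 16.4
tool_pos: [612.3, 190.7, 12.5]
tcp_rot: [-3.141, -0.0, -0.02]
contact_force: [0.6, -0.1, -1.0]
grip_width: 50.1
finger_force: 38.4
time: 16.6
tool_pos: [612.4, 190.7, 12.6]
tcp_rot: [-3.141, -0.0, -0.02]
contact_force: [-1.3, 0.1, 4.4]
grip_width: 50.1
finger_force: 38.3
```

Contact came at exactly the expected home height, so I'll release and retreat.

```bash
python3 -m jog '[[0,0,0,0,0,0],[0,0,0,0,0,0],[0,0,0,0,0,0],[0,0,0,0,0,0],[0,0,0,0,0,0],[0,0,0,0,0,0]]' 90
python3 -m jog '[[0,0,-10,0,0,0],[0,0,-20,0,0,0],[0,0,-30,0,0,0],[0,0,-30,0,0,0],[0,0,-30,0,0,0],[0,0,-30,0,0,0],[-20,0,0,0,0,0],[-30,0,0,0,0,0],[-20,0,0,0,0,0],[0,0,0,0,0,0],[0,0,0,0,0,0],[0,0,0,0,0,0]]'
python3 - <<'E'
from h import *
o=bot.get_obs(); im=snap('wrist')
s=snap('scene')
a=rectify(im,o,62,(615,191),0,60,4)[:,:,::-1]; b=cv2.resize(s[180:320,340:480,::-1],(400,400),interpolation=2)
cv2.imwrite('pics/e6.png',np.hstack([cv2.resize(a,(400,400)),b]))
E
```

```text
time: 17.2
tool_pos: [612.3, 190.7, 11.7]
tcp_rot: [-3.142, 0.0, -0.02]
contact_force: [-0.3, -0.2, 0.4]
grip_width: 82.6
finger_force: 0.0
time: 18.4
tool_pos: [543.4, 192.0, 162.2]
tcp_rot: [-3.141, -0.001, -0.02]
contact_force: [-0.2, -0.2, 0.1]
grip_width: 82.3
finger_force: 0.0
```

View pics/e6.png

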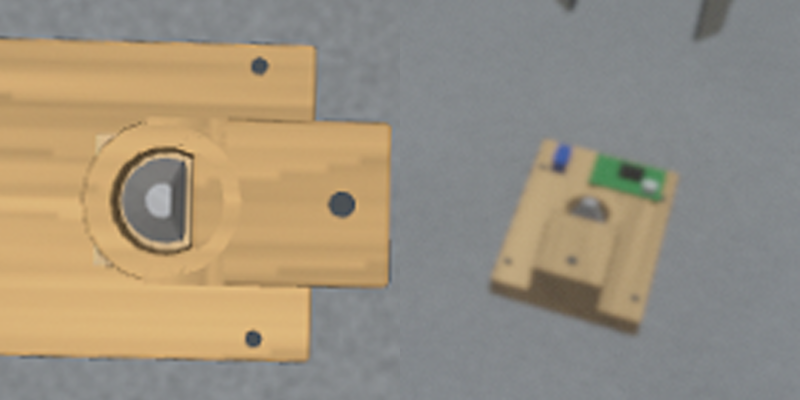

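The link is seated on the post: the D at (160,200) has an even gap all round, it lies flat, and the gripper is clear.

```bash
python3 -c "from plant import bot;print(bot.close_job())"
```

```text
the job is handed in; nothing more can be done
None
```

The D-hole link is on the post with the flats matched, flat on the pad and released, and the job was handed in at about 18.5 s; the first grasp closed just above the link (fingertips about 28 mm short of the reported TCP) and moved nothing, and the spare link was never touched.

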